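# Slide the spouted oil can into its bay

### The arm

A 7-joint arm with a two-finger parallel gripper is mounted at the origin on the work surface. World frame = base frame: x ahead of the robot, y to its left, z up, the work surface at z = 0. Lengths are in m, angles in rad, forces in N, time in s.
With the tool pointing down it reaches from about 0.4 to 0.75 m from the base axis. Payload 19.5 kg.
Tool frame: the origin (TCP) lies at the very end of the fingers, on their centre line; the grasp point (between the pads) lies 19 mm behind it; x points along the fingers, y is the direction in which the jaws open and shut, and the axes are right-handed (so a half turn about x gives the same grasp; the last joint's range is limited). The gripper opens to 85 mm and grips with 20 to 120 N. Pads are 22 mm wide; open, the fingers measure 114 mm over their backs; the gripper's body (76 mm by 85 mm) begins 54 mm behind the grasp point. The pads swing forward as they close: fully open they stand 13 mm farther back than shut.
Start: joints at [-1.259, 0.707, -0.028, 1.485, 0.022, 0.951, -0.075], TCP at [0.199, 0.539, 0.203] pointing down, gripper open.
Joint ranges: [-2.71, 2.71], [-0.32, 2.16], [-1.57, 1.52], [0, 2.45], [-1.46, 4.6], [0, 2.02], [-2.83, 2.83]. Speed limits (rad/s): [1.89, 1.89, 2.57, 2.57, 3.01, 3.01, 3.01].

### API

Orientations are given as a unit quaternion [w, x, y, z].
In Python, from plant import sensors, read_camera, workorder gives the robot as it stands.
- The arm moves only by the tool arm_command, never from a script. Its argument "motion" is one flat list of numbers, 7 for each row, row after row: the shift along the tool's x, y, z in cm, then the turn, a rotation vector about the tool's x, y, z in rad, then the opening, from 0 (shut) to 1 (fully open). In form: [x, y, z, rx, ry, rz, fingers, x, y, z, rx, ry, rz, fingers, ...]. A call has exactly 8 rows; each row is the pose to reach, as a shift and turn from the pose measured when the call began, along the tool's axes at that moment; what a row does not reach only later rows make up. A row lasts 1/10 s, in which the tool goes at most 50 mm and 8.59 degrees, less where a joint would pass 70% of its speed; a pose out of reach is approached as far as the arm can. A call with a gripper value outside its range is refused whole. The fingers move at their own pace and stop on an object; "grip_force" is the grip in N (left out, the last holds). Time passes only in rows, so rows that repeat a pose let the fingers close, or fill a call up. It gives the time, the measured TCP pose, the force and the opening at its end, in the units of the state.
- sensors.sense(): the state, without advancing time (a new reading comes with each control period).
- read_camera(name): name is "side" or "top" or "wrist"; returns a dict with "img" (384x512x3 uint8, red, green, blue), "intrinsics" (3x3 intrinsics, pixels), "k1" (the pictures are not rectified: a ray, as slopes to the right and down, at radius r is drawn at 1 + k1 r^2 times it, then the intrinsics apply), "eye" and "attitude" of the camera in the world; the wrist camera has in their place "tool_from_camera" (4x4, takes a point from camera to tool coordinates, whose origin is the TCP and whose axes are the tool frame's). Camera axes: x right, y down, z forward; pixel columns grow to the right and rows downward; lengths in m; the calibration is good to about 2 mm. A picture is of the moment at which its call begins: read the wrist's pose just before it. There is no depth.
- workorder.close_job(): hands the job in, once; it reports no verdict.
The state is a dict: "time_s": time; "joints": joint angles; "joint_velocities": joint speeds; "joint_efforts": joint torques, N m; "eef_pos": TCP position; "tool_rot": TCP orientation; "wrist_force": force on the tool from outside, world axes, zero at the start; "torque": the same for the moment, N m; "opening": finger opening in m.
Only numpy, scipy, OpenCV 4.12 (cv2) and the standard library are available. Lean on these libraries where they do the work, as an engineer would, in place of code of your own. Each camera call takes 0.05 s, during which the arm holds its last target. There are 200 camera calls.

### The job

Put the red oil can away: with the fingertips, push it low on its red drum so that it slides along the bench into the open-fronted wooden bay, until no part of it sticks out of the front, and leave it standing there. Keep it upright and on the bench the whole way, pushing gently and never gripping or lifting it, and do not let anything touch its thin brass spout. Leave the green oil can and everything else on the bench where it is.

Things in the scene. Friction and masses are not known exactly. Their poses are not given: they have to be found in the camera images.
- red_can: Red oil can, loose, about 0.36 kg, standing upright: round drum 48 mm in diameter and 60 mm high, a cone narrowing to 18 mm at 85 mm height, then a thin brass spout to 190 mm height. Pushed higher than about 30 mm it may tip instead of slide. Origin: centre of its underside, z up its axis. It starts to the robot's left, the bay's open side.
- red_spout: The brass spout of the red can, rigidly part of it, 105 mm long, 14 mm wide at its foot and 7 mm at its tip; nothing may touch it. Origin: centre of the spout's foot, 85 mm above the can's underside.
- bay: Wooden bay fixed to the bench: two side walls and a back wall 40 mm high and 12 mm thick, no floor, no front; inside 80 mm wide (its y) and 85 mm deep (its x). Origin: on the bench, centre of the inside. x points from the open front to the back wall (roughly to the robot's right), z up. Front plane at x = -42.5 mm, back wall's inner face at x = +42.5 mm, side walls' inner faces at y = -40, +40 mm.
- bay_mouth (a point): Point on the bench in the middle of the bay's open front, 42.5 mm in front of the centre of the bay; same axes as the bay.
- green_can: A green oil can of the same shape and size as the red one, loose, standing upright to the robot's left too, 10 cm or more nearer or farther; not to be disturbed. Origin: centre of its underside.
- torch: Yellow plastic torch with a toggle switch, lying on the bench, loose, 173 mm long (along its x, from -93 to +80 mm), 54 mm wide and high at the lamp end. Origin: on the bench under its body; not to be disturbed.
- flux_tin: Flat round steel flux tin, loose, 68 mm in diameter, 27 mm high. Origin: centre of its underside; not to be disturbed.
- radio_panel: Grey plastic radio back panel lying flat, loose, 190 (its x) by 120 (its y) by 12 mm. Origin: centre of its underside; not to be disturbed.
There are look-alikes about, which are no part of the job. Of the things that look like the bay, the middle-sized one is meant. Several things look just like the red_can: the one meant starts farthest from the robot's base.

How it is judged:
By the outcome, as a careful person would: the job done as asked, in the order asked, and still so for the second after the job is handed in, with the robot touching nothing.
It also fails if it takes over 64 s, if anything falls off the work surface, if the arm or the gripper's body presses on something with over 40 N, if the wrist force passes 120 N, or if a joint passes its speed limit or range.

## Working session

There is one attempt and no reset: what is moved stays moved. The work goes in short steps, Python scripts to look and compute and a tool call to move; the robot and the scene stay as the last step left them, time stands still between calls to the robot, and variables do not carry over. Pictures are saved under pics/ and viewed, about 8 in all and at most 12, crops included, and the job is handed in when it is done.

Besides the shell and the picture viewer there is one more tool, called after "Emit:" by a JSON object that holds its "op" and its "data". arm_command: Moves the arm, as the interface text tells. Its arguments: {"type":"object","properties":{"motion":{"type":"array"},"grip_force":{"type":"number"}},"required":["motion"]}

```bash
mkdir -p pics
cat > h.py <<'E'
import numpy as np, cv2
from scipy.spatial.transform import Rotation as R
from plant import sensors, read_camera, workorder
def RT(q): return R.from_quat([q[1],q[2],q[3],q[0]]).as_matrix()
def att(a):
    a=np.array(a); return a if a.shape==(3,3) else RT(a)
def cam(n):
    s=sensors.sense(); c=read_camera(n)
    if n=='wrist':
        T=np.array(c['tool_from_camera']); M=RT(s['tool_rot'])
        c['E']=M@T[:3,3]+np.array(s['eef_pos']); c['A']=M@T[:3,:3]
    else: c['E']=np.array(c['eye']); c['A']=att(c['attitude'])
    return c
def ray(c,u,v):
    K=np.array(c['intrinsics']); d=np.array([(u-K[0,2])/K[0,0],(v-K[1,2])/K[1,1]]); p=d.copy()
    for _ in range(20): p=d/(1+c['k1']*(p@p))
    return c['A']@np.array([p[0],p[1],1])
def onz(c,u,v,z):
    d=ray(c,u,v); return c['E']+d*(z-c['E'][2])/d[2]
def proj(c,P):
    p=c['A'].T@(np.array(P)-c['E']); p=p[:2]/p[2]; p=p*(1+c['k1']*(p@p)); K=np.array(c['intrinsics'])
    return p[0]*K[0,0]+K[0,2],p[1]*K[1,1]+K[1,2]
def save(c,n): cv2.imwrite('pics/'+n+'.png',c['img'][:,:,::-1])
E
python3 - <<'E'
from h import *
s=sensors.sense(); print(s)
for n in['top','side']:
    c=cam(n); save(c,n+'0'); print(n,c['E'],c['attitude'],c['k1'],c['intrinsics'])
    import pickle; pickle.dump(c,open(n+'.pkl','wb'))
a=cv2.imread('pics/top0.png');b=cv2.imread('pics/side0.png')
E
```

```text
{'time_s': 0.0, 'joints': array([-1.25867912,  0.70710168, -0.02765424,  1.48497346,  0.02199138,
        0.95090862, -0.07551723]), 'joint_velocities': array([-0.00116475,  0.00131986, -0.00013816,  0.0006353 , -0.00105597,
        0.00075515, -0.0007017 ]), 'joint_efforts': array([-1.67073622e-04, -8.83226323e+01,  1.23432197e+00, -2.36182433e+01,
        1.68374082e-02,  6.40357495e-03, -1.66312105e-05]), 'eef_pos': array([0.19910868, 0.53911992, 0.20283391]), 'tool_rot': array([ 0.69600435,  0.12406032,  0.6961373 , -0.12481924]), 'wrist_force': array([-0.45226842,  0.74239469,  0.30228178]), 'torque': array([ 0.04927705, -0.0063212 ,  0.02036621]), 'opening': 0.08557340967638019}
top [0.34868458 0.02385965 1.14100091] [-0.03994069  0.7078284  -0.70321895  0.05354255] 0.01383518361353049 [[396.74656018   0.         247.98883189]
 [  0.         396.74656018 187.31250416]
 [  0.           0.           1.        ]]
side [ 0.40539718 -0.75575646  0.85658146] [-0.37658976  0.92541065 -0.03629897  0.02185538] -0.008819791663824201 [[367.43909562   0.         253.75308532]
 [  0.         367.43909562 190.41960858]
 [  0.           0.           1.        ]]
```

View pics/top0.png

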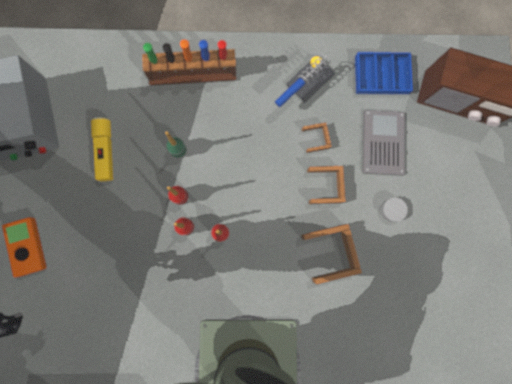

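View pics/side0.png

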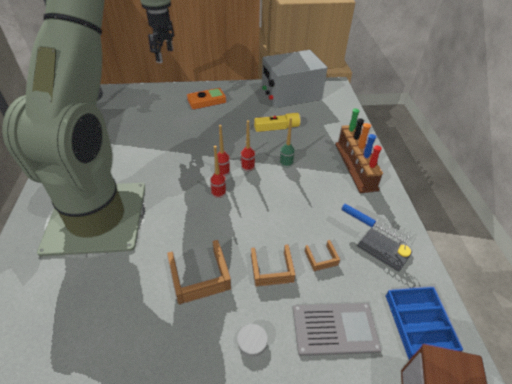

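The top view shows red cans at (178,195), (184,227) and (220,233), with the base at about (250,365). The can at (178,195), next to the green one, is farthest from the base, so that is the one meant. There are three bays, at (318,137), (327,185) and (333,252), and the middle-sized one is at (327,185). I'll confirm both in an enlarged crop and measure.

Run:
```python
from h import *; import pickle
for n in['top','side']:
    c=pickle.load(open(n+'.pkl','rb')); im=c['img']; hsv=cv2.cvtColor(im,cv2.COLOR_RGB2HSV)
    H,S,V=[hsv[...,i].astype(int) for i in range(3)]
    for nm,m in[('red',((H<6)|(H>172))&(S>150)&(V>70)),('green',(H>60)&(H<90)&(S>90)&(V>30)),('wood',(H>5)&(H<18)&(S>110)&(V>70))]:
        k,l,st,ce=cv2.connectedComponentsWithStats(m.astype(np.uint8))
        for i in range(1,k):
            if st[i,4]<70: continue
            x,y,w,h,a=st[i]
            if nm=='wood':
                b=cv2.minAreaRect(np.argwhere(l==i)[:,::-1].astype(np.float32))
                print(n,nm,st[i],b)
            else:
                print(n,nm,st[i],ce[i].round(1),'centroid@z.06',onz(c,*ce[i],.06).round(3),'z.03',onz(c,*ce[i],.03).round(3),'bottom@0',onz(c,x+w/2,y+h,0).round(3))
t=pickle.load(open('top.pkl','rb'))['img'][115:265,140:370]
s=pickle.load(open('side.pkl','rb'))['img'][110:290,190:360]
t=cv2.resize(t,None,fx=3.4,fy=3.4,interpolation=3);cv2.imwrite('pics/crop_t.png',t[:,:,::-1])
s=cv2.resize(s,None,fx=3.3,fy=3.3,interpolation=3);cv2.imwrite('pics/crop_s.png',s[:,:,::-1])
```

```text
top red [218  41   8  18 114] [221.7  49.4] centroid@z.06 [0.892 0.081 0.06 ] z.03 [0.907 0.083 0.03 ] bottom@0 [0.891 0.083 0.   ]
top red [169 187  16  16 137] [176.9 195.4] centroid@z.06 [0.469 0.198 0.06 ] z.03 [0.472 0.202 0.03 ] bottom@0 [0.454 0.206 0.   ]
top red [175 219  16  15 141] [183.4 226.6] centroid@z.06 [0.384 0.177 0.06 ] z.03 [0.385 0.182 0.03 ] bottom@0 [0.365 0.187 0.   ]
top red [212 225  16  15 104] [219.  232.8] centroid@z.06 [0.368 0.081 0.06 ] z.03 [0.369 0.083 0.03 ] bottom@0 [0.349 0.081 0.   ]
top green [143  43  13  20 118] [149.4  51.6] centroid@z.06 [0.882 0.287 0.06 ] z.03 [0.896 0.294 0.03 ] bottom@0 [0.875 0.3   0.   ]
top wood [ 143   39   92   35 1347] ((188.03057861328125, 55.223838806152344), (32.89934158325195, 91.26187133789062), 86.3086166381836)
top wood [ 436   49   76   58 2737] ((476.67437744140625, 77.25920104980469), (81.99999237060547, 41.23999786376953), 16.260204315185547)
top wood [150  73  85  11 462] ((191.82891845703125, 76.67703247070312), (8.771783828735352, 84.14862823486328), 86.53176879882812)
top wood [303 123  28  28 187] 
[... 1556 characters left out ...]
8266601562, 97.94229888916016), (16.08152198791504, 37.45817947387695), 78.69007110595703)
side wood [ 336  123   46   70 1236] ((358.37017822265625, 157.94529724121094), (69.21472930908203, 37.6630859375), 76.82744598388672)
side wood [ 168  241   62   62 1173] ((199.083251953125, 271.2345275878906), (51.1888313293457, 55.10909652709961), 75.65067291259766)
side wood [306 241  33  29 316] ((322.13751220703125, 255.1051025390625), (24.91020965576172, 30.096145629882812), 77.19573211669922)
side wood [252 245  43  41 619] ((272.7534484863281, 264.6575622558594), (37.267784118652344, 40.30364227294922), 83.9909896850586)
side wood [ 408  345   78   39 2001] ((446.5, 364.0), (38.0, 77.0), 90.0)
```

View pics/crop_t.png

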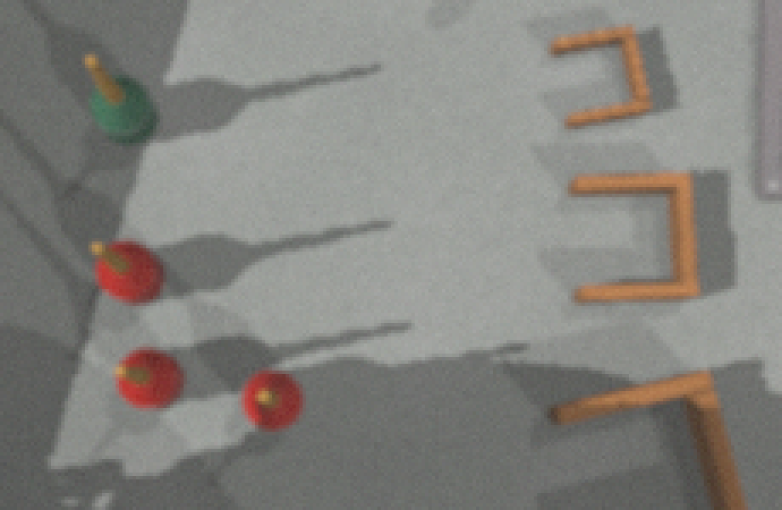

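View pics/crop_s.png

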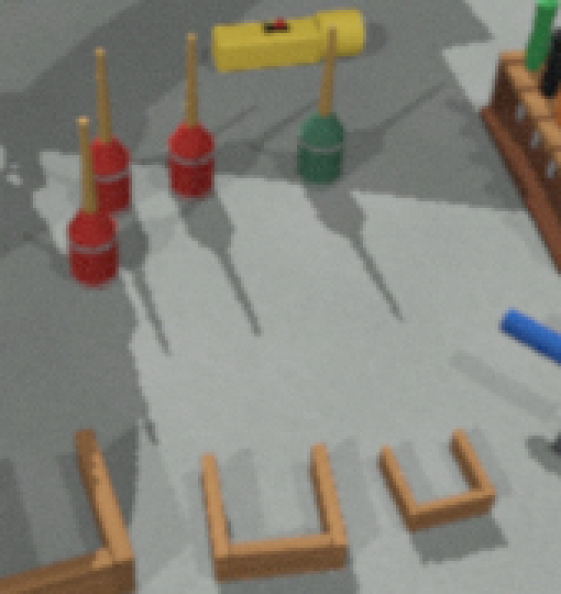

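Run:
```python
from h import *; import pickle
t=pickle.load(open('top.pkl','rb'));s=pickle.load(open('side.pkl','rb'))
f=lambda x,y:(140+x/3.4-.35,115+y/3.4-.35); g=lambda x,y:(190+x/3.3-.35,110+y/3.3-.35)
print('can top z.045',onz(t,*f(129.5,272),.045), 'side near base',onz(s,*g(191,197),0),'spout tip top/side',onz(t,*f(96,247),.19),onz(s,*g(192,36),.19))
print('green',onz(t,*f(125,110),.045),'cans',onz(t,*f(150,378),.045),onz(t,*f(272,401),.045))
for n,p in dict(upF=(572,185),loF=(577,295),upB=(690,175),loB=(696,298),upBi=(672,193),loBi=(673,287)).items(): print(n,onz(t,*f(*p),.04).round(4))
for n,p in dict(loF=(209,456),upF=(318,446),loB=(217,556),upB=(345,545)).items(): print('side',n,onz(s,*g(*p),.04).round(4))
q=sensors.sense();print(RT(q['tool_rot']).round(3)); print(np.array(read_camera('wrist')['tool_from_camera']).round(3))
```

```text
can top z.045 [0.47260115 0.19760282 0.045     ] side near base [ 4.73638024e-01  1.79694591e-01 -1.11022302e-16] spout tip top/side [0.47384457 0.19874675 0.19      ] [0.47560043 0.19650416 0.19      ]
green [0.60746341 0.2051286  0.045     ] cans [0.38672047 0.17866456 0.045     ] [0.3688109  0.08015028 0.045     ]
upF [ 0.5486 -0.1659  0.04  ]
loF [ 0.4569 -0.1687  0.04  ]
upB [ 0.5579 -0.2646  0.04  ]
loB [ 0.4551 -0.2668  0.04  ]
upBi [ 0.5426 -0.2491  0.04  ]
loBi [ 0.4641 -0.248   0.04  ]
side loF [ 0.4626 -0.1774  0.04  ]
side upF [ 0.553  -0.1741  0.04  ]
side loB [ 0.4611 -0.2702  0.04  ]
side upB [ 0.5603 -0.2681  0.04  ]
[[-0.     0.346  0.938]
 [-0.001  0.938 -0.346]
 [-1.    -0.001  0.   ]]
[[ 0.    -0.261  0.965 -0.171]
 [ 1.     0.001  0.     0.001]
 [-0.001  0.965  0.261 -0.067]
 [ 0.     0.     0.     1.   ]]
```

```bash
cat >> h.py <<'E'
def goal(P,th,d=(0.078,-0.997)):
    s=sensors.sense(); d=np.array([*d,0.])/np.hypot(*d); u=np.array([0,0,1.])
    c,sn=np.cos(np.radians(th)),np.sin(np.radians(th)); X=d*sn-u*c; Z=d*c+u*sn; G=np.c_[X,np.cross(Z,X),Z]
    M=RT(s['tool_rot']); print('t',s['time_s'],'pos',s['eef_pos'].round(4),'F',s['wrist_force'].round(1),'open',round(s['opening'],3),'q',s['joints'].round(2))
    print('shift cm',(M.T@(np.array(P)-s['eef_pos'])*100).round(2),'turn',R.from_matrix(M.T@G).as_rotvec().round(3))
    print('1cm along d in tool',(M.T@d).round(3),'up',(M.T@u).round(3))
E
python3 -c "
from h import *
goal([.466,.298,.21],35)"
```

```text
t 0.15 pos [0.1991 0.5392 0.203 ] F [-0.2  0.3 -0.1] open 0.085 q [-1.26  0.71 -0.03  1.48  0.02  0.95 -0.08]
shift cm [ -0.69 -13.38  33.39] turn [ 1.102 -0.542 -0.347]
1cm along d in tool [ 0.001 -0.908  0.419] up [-1.    -0.001  0.   ]
```

Emit:
{"op": "arm_command", "data": {"motion": [0,-1.3,3.3,0.11,-0.054,-0.035,0.35,0,-2.6,6.6,0.22,-0.108,-0.07,0.35,-0.2,-4,10,0.33,-0.163,-0.104,0.35,-0.3,-5.3,13.3,0.44,-0.217,-0.14,0.35,-0.4,-6.6,16.6,0.55,-0.27,-0.173,0.35,-0.5,-8,20,0.66,-0.325,-0.21,0.35,-0.6,-9.3,23.3,0.77,-0.38,-0.243,0.35,-0.7,-10.6,26.6,0.88,-0.433,-0.28,0.35]}}

```text
time_s: 0.95
eef_pos: [0.4125, 0.3469, 0.2101]
tool_rot: [0.682, 0.283, 0.426, -0.523]
wrist_force: [-0.1, -0.5, 0.7]
opening: 0.0296
```

```bash
python3 -c "
from h import *
goal([.466,.298,.21],35)"
```

```text
t 0.95 pos [0.4125 0.3469 0.2101] F [-0.1 -0.5  0.7] open 0.03 q [-1.15  0.88  0.41  1.3   0.09  1.32 -0.55]
shift cm [2.81 3.67 5.58] turn [ 0.219 -0.105 -0.066]
1cm along d in tool [ 0.478 -0.219  0.851] up [-0.877 -0.059  0.477]
```

Emit:
{"op": "arm_command", "data": {"motion": [0.7,0.9,1.4,0.055,-0.026,-0.017,0.35,1.4,1.8,2.8,0.11,-0.053,-0.033,0.35,2.1,2.7,4.2,0.165,-0.08,-0.05,0.35,2.8,3.7,5.6,0.22,-0.105,-0.066,0.35,2.8,3.7,5.6,0.22,-0.105,-0.066,0.35,2.8,3.7,5.6,0.22,-0.105,-0.066,0.35,2.8,3.7,5.6,0.22,-0.105,-0.066,0.35,2.8,3.7,5.6,0.22,-0.105,-0.066,0.35]}}

```text
time_s: 1.75
eef_pos: [0.4659, 0.2986, 0.2103]
tool_rot: [0.651, 0.314, 0.339, -0.602]
wrist_force: [0.6, -0.7, -0.5]
opening: 0.0299
```

Run:
```python
from h import *
c=cam('wrist'); s=cam('side')
for z in(0,.06,.19): print(z,proj(c,[.474,.198,z]))
im=np.hstack([cv2.resize(c['img'],(400,300)),cv2.resize(s['img'],(400,300))]); cv2.imwrite('pics/w1.png',im[:,:,::-1])
goal([.474-.078*.09,.198+.09,.012],35)
```

```text
0 (np.float64(256.20465640881537), np.float64(126.00901201876121))
0.06 (np.float64(256.26317304829996), np.float64(159.44431799139196))
0.19 (np.float64(256.44502738533026), np.float64(264.2514610383605))
t 1.85 pos [0.4661 0.2984 0.2103] F [ 0.8 -0.3 -0.3] open 0.03 q [-1.06  0.97  0.49  1.18  0.09  1.43 -0.64]
shift cm [ 1.685e+01 -1.000e-02 -1.050e+01] turn [-0.    -0.001 -0.001]
1cm along d in tool [ 0.573 -0.     0.82 ] up [-0.82   0.001  0.573]
```

View pics/w1.png

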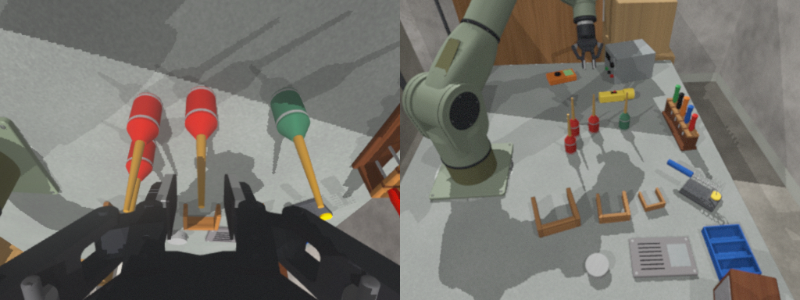

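The target is centred between the fingertips in the wrist view, at about (256,150) full scale. The bay is straight ahead and the neighbouring cans are clear to the sides. Descending behind the can now.

Emit:
{"op": "arm_command", "data": {"motion": [2.4,0,-1.5,0,0,0,0.35,4.8,0,-3,0,0,0,0.35,7.2,0,-4.5,0,0,0,0.35,9.6,0,-6,0,0,0,0.35,12,0,-7.5,0,0,0,0.35,14.4,0,-9,0,0,0,0.35,15.6,0,-9.7,0,0,0,0.35,16.4,0,-10.2,0,0,0,0.35]}}

```text
time_s: 2.65
eef_pos: [0.4669, 0.288, 0.0169]
tool_rot: [0.651, 0.314, 0.339, -0.602]
wrist_force: [-0.0, 1.5, 0.0]
opening: 0.0298
```

Run:
```python
from h import *
goal([.474-.078*.09,.198+.09,.012],35)
c=cam('wrist'); s=cam('side'); t=cam('top')
im=np.hstack([cv2.resize(c['img'],(400,300)),cv2.resize(s['img'][60:240,120:360],(400,300))]); cv2.imwrite('pics/w2.png',im[:,:,::-1])
```

```text
t 2.65 pos [0.4669 0.288  0.0169] F [-0.   1.5  0. ] open 0.03 q [-1.05  1.21  0.45  1.31  0.04  1.07 -0.74]
shift cm [ 0.4   0.01 -0.28] turn [-0.    -0.001 -0.   ]
1cm along d in tool [ 0.573 -0.     0.819] up [-0.819  0.     0.573]
```

View pics/w2.png

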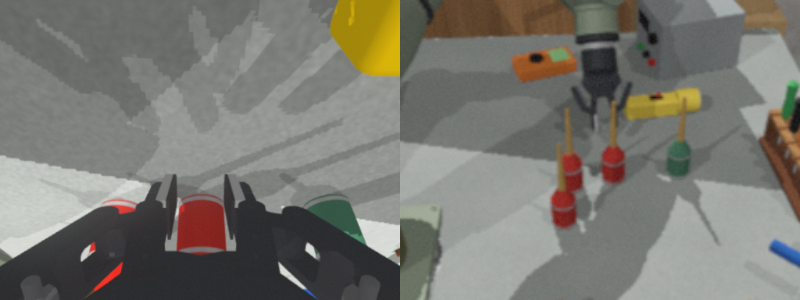

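Emit:
{"op": "arm_command", "data": {"motion": [0.37,0,-0.26,0,0,0,0.35,0.9,0,0.5,0,0,0,0.35,1.5,0,1.4,0,0,0,0.35,2.1,0,2.2,0,0,0,0.35,2.5,0,2.8,0,0,0,0.35,2.8,0,3.2,0,0,0,0.35,3.1,0,3.6,0,0,0,0.35,3.25,0,3.85,0,0,0,0.35]}}

```text
time_s: 3.6
eef_pos: [0.4712, 0.2379, 0.0134]
tool_rot: [0.651, 0.314, 0.339, -0.602]
wrist_force: [0.1, -0.1, 0.3]
opening: 0.03
```

```bash
cat >> h.py <<'E'
def where():
    for n in('top','side'):
        c=cam(n); hsv=cv2.cvtColor(c['img'],cv2.COLOR_RGB2HSV); H,S,V=[hsv[...,i].astype(int) for i in range(3)]
        m=((H<6)|(H>172))&(S>150)&(V>60); m=cv2.morphologyEx(m.astype(np.uint8),cv2.MORPH_CLOSE,np.ones((5,5)))
        k,l,st,ce=cv2.connectedComponentsWithStats(m)
        for i in range(1,k):
            if st[i,4]>50: print(n,st[i],onz(c,*ce[i],.045).round(3))
        save(c,n+'_last')
E
python3 -c "
from h import *
goal([.506-.078*.03,-.212+.03,.012],35); where()"
```

```text
t 3.6 pos [0.4712 0.2379 0.0134] F [ 0.1 -0.1  0.3] open 0.03 q [-1.01  1.19  0.46  1.46  0.06  0.94 -0.71]
shift cm [24.23 -0.04 34.45] turn [-0.001 -0.001 -0.001]
1cm along d in tool [ 0.573 -0.     0.82 ] up [-0.82   0.001  0.573]
top [218  41   9  19 116] [0.899 0.082 0.045]
top [170 187  15  16 139] [0.472 0.197 0.045]
top [175 219  16  15 155] [0.385 0.18  0.045]
top [212 225  16  16 186] [0.369 0.081 0.045]
side [369 146  12  22 135] [0.907 0.166 0.045]
side [242 148  12  21 233] [0.474 0.186 0.045]
side [211 152  18  44 451] [0.38  0.112 0.045]
```

Emit:
{"op": "arm_command", "data": {"motion": [0.2,0,0.3,0,0,0,0.35,0.5,0,0.7,0,0,0,0.35,0.8,0,1.15,0,0,0,0.35,1.15,0,1.65,0,0,0,0.35,1.6,0,2.3,0,0,0,0.35,2.05,0,2.95,0,0,0,0.35,2.5,0,3.6,0,0,0,0.35,2.9,0,4.15,0,0,0,0.35]}}

```text
time_s: 4.5
eef_pos: [0.4756, 0.1877, 0.0137]
tool_rot: [0.651, 0.315, 0.339, -0.601]
wrist_force: [-0.6, 8.2, 8.1]
opening: 0.0299
```

```bash
python3 -c "
from h import *
goal([.506-.078*.03,-.212+.03,.0125],35); where()
a=cam('wrist')['img'];s=cv2.imread('pics/side_last.png')[:,:,::-1]
im=np.hstack([cv2.resize(a,(400,300)),cv2.resize(s[60:240,120:360],(400,300))]); cv2.imwrite('pics/w3.png',im[:,:,::-1])"
```

```text
t 4.5 pos [0.4756 0.1877 0.0137] F [-0.6  8.2  8.1] open 0.03 q [-0.96  1.16  0.47  1.58  0.09  0.81 -0.68]
shift cm [21.29 -0.11 30.36] turn [-0.001 -0.003 -0.002]
1cm along d in tool [ 0.571 -0.001  0.821] up [-0.821  0.002  0.571]
top [218  41   8  19 115] [0.899 0.082 0.045]
top [178 187  14  15 114] [0.472 0.177 0.045]
top [176 219  15  15 155] [0.386 0.18  0.045]
top [212 225  16  15 174] [0.37  0.081 0.045]
side [369 146  12  22 133] [0.908 0.166 0.045]
side [211 152  18  44 464] [0.38  0.111 0.045]
side [242 152  13  21 222] [0.476 0.168 0.045]
```

View pics/w3.png

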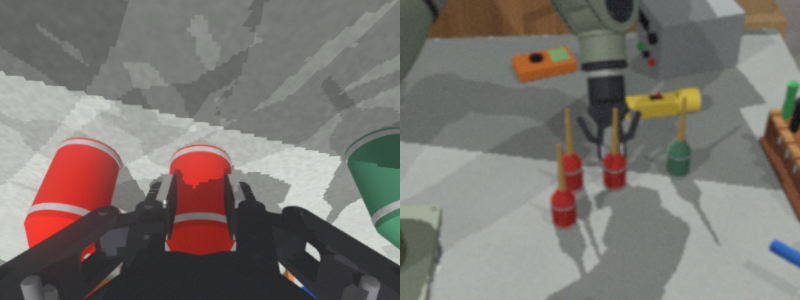

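```bash
python3 -c "
from h import *
c=cam('wrist');a=c['img'];s=cam('side'); si=s['img']
for P in([.4756,.1877,.0137],[.4755,.179,0],[.4755,.179,.06],[.4755,.179,.19]): print(P,np.round(proj(c,P)),np.round(proj(s,P)))
im=np.hstack([cv2.resize(a[160:384,160:352],(400,467),interpolation=3),cv2.resize(si[90:190,205:290],(397,467),interpolation=3)]); cv2.imwrite('pics/w4.png',im[:,:,::-1])"
```

```text
[0.4756, 0.1877, 0.0137] [257. 219.] [248. 165.]
[0.4755, 0.179, 0] [256. 209.] [248. 169.]
[0.4755, 0.179, 0.06] [256. 303.] [248. 156.]
[0.4755, 0.179, 0.19] [256. 677.] [248. 124.]
```

View pics/w4.png

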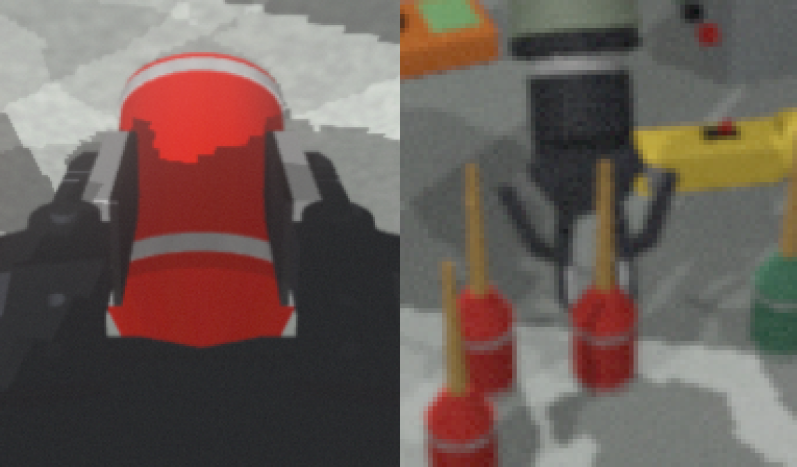

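```bash
python3 -c "
from h import *
c=cam('wrist'); print(np.array(c['intrinsics'])[0],c['k1'],c['E'])
print('base rear',onz(c,256,186.5,0), 'base sides', onz(c,160+120*.48,160+105*.48,0),onz(c,160+286*.48,160+105*.48,0))
for z in(0.0,.01,.02,.03,.04): print(z,onz(c,226,222,z).round(4),onz(c,287.5,222,z).round(4))
M=RT(sensors.sense()['tool_rot']); p=sensors.sense()['eef_pos']
for x in(0,-.01,-.02):
  for z in(-.011,0,.011): print(x,z,np.round(proj(c,p+M@np.array([x,.015,z]))),np.round(proj(c,p+M@np.array([x,.0295,z]))))
"
```

```text
[311.44394326   0.         256.12501331] -0.05637279574988634 [0.46283891 0.34002341 0.11648934]
base rear [0.47392419 0.20161938 0.        ] base sides [0.45124745 0.17596677 0.        ] [5.02211345e-01 1.79857988e-01 1.38777878e-17]
0.0 [0.4567 0.1629 0.    ] [0.498  0.1661 0.    ]
0.01 [0.4572 0.1781 0.01  ] [0.495 0.181 0.01 ]
0.02 [0.4577 0.1933 0.02  ] [0.492 0.196 0.02 ]
0.03 [0.4583 0.2085 0.03  ] [0.489  0.2109 0.03  ]
0.04 [0.4588 0.2237 0.04  ] [0.486  0.2258 0.04  ]
0 -0.011 [282. 201.] [307. 201.]
0 0 [282. 219.] [306. 219.]
0 0.011 [281. 236.] [306. 236.]
-0.01 -0.011 [284. 207.] [310. 207.]
-0.01 0 [283. 226.] [309. 226.]
-0.01 0.011 [283. 244.] [308. 244.]
-0.02 -0.011 [285. 213.] [313. 213.]
-0.02 0 [285. 233.] [312. 233.]
-0.02 0.011 [284. 252.] [311. 252.]
```

```bash
python3 -c "
from h import *; import pickle
s=sensors.sense(); print(s['time_s'],s['eef_pos'],s['wrist_force'],s['torque'],s['joint_velocities'].round(3))
c=pickle.load(open('side.pkl','rb'));M=RT(s['tool_rot'])
p=np.array([.4669,.288,.0169]); o=[]
for x in(0,-.01,-.02,-.03): u,v=proj(c,p+M@np.array([x,0,0])); o.append(((u-120)*1.667*2-260,(v-60)*1.667*2-60)); 
print(np.round(o))
im=cv2.imread('pics/w2.png')[:,400:][30:180,130:280]; cv2.imwrite('pics/w5.png',cv2.resize(im,(600,600),interpolation=2)); print(np.round(np.array(o)*2))
c=cam('side'); m=c['img'][110:150,225:260]
"
```

```text
4.8 [0.47523232 0.18766167 0.01338706] [0.67317333 3.09348641 2.1929357 ] [ 0.94951035 -0.05803705  0.0837017 ] [ 0.001  0.001 -0.001 -0.001 -0.002  0.003 -0.002]
[[152. 226.]
 [151. 217.]
 [150. 208.]
 [149. 198.]]
[[304. 452.]
 [302. 434.]
 [300. 415.]
 [299. 397.]]
```

View pics/w5.png

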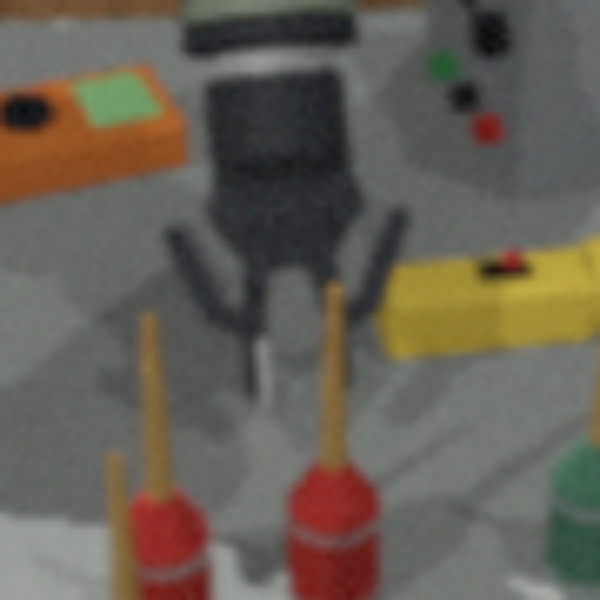

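The fingertips turn out to sit about 25 mm short of the nominal TCP. Three checks agree: the side view, the wrist view and the point of first contact. So the contact is higher on the drum than I wanted. The can stayed upright and slid about 20 mm. I'll back off, tilt further, narrow the fingers, and then go lower.

```bash
python3 -c "
from h import *
goal([.4716,.228,.015],45)"
```

```text
t 4.85 pos [0.4752 0.1877 0.0134] F [0.5 3.  1.7] open 0.03 q [-0.96  1.16  0.47  1.58  0.09  0.81 -0.68]
shift cm [-2.45 -0.05 -3.22] turn [-0.001 -0.176 -0.001]
1cm along d in tool [ 0.572 -0.     0.82 ] up [-0.82   0.001  0.572]
```

Emit:
{"op": "arm_command", "data": {"motion": [-0.4,0,-0.5,0,0,0,0.35,-0.8,0,-1.1,0,0,0,0.35,-1.2,0,-1.6,0,-0.03,0,0.15,-1.6,0,-2.1,0,-0.07,0,0.15,-2.1,0,-2.7,0,-0.12,0,0.15,-2.45,0,-3.2,0,-0.176,0,0.15,-2.45,0,-3.2,0,-0.176,0,0.15,-2.45,0,-3.2,0,-0.176,0,0.15]}}

```text
time_s: 5.65
eef_pos: [0.4719, 0.2278, 0.0149]
tool_rot: [0.679, 0.26, 0.281, -0.627]
wrist_force: [0.4, -0.5, 0.0]
opening: 0.0123
```

```bash
python3 -c "
from h import *
goal([.4716,.228,-.004],45); where()
c=cam('wrist');s=cam('side');st=sensors.sense();M=RT(st['tool_rot']);p=st['eef_pos']
for x in(0,-.01,-.02,-.03):
  for z in(-.011,.011):
    P=p+M@np.array([x,0,z]); a=proj(c,P);b=proj(s,P); print(x,z,P.round(3),'wristcrop',((a[0]-160)*2.083,(a[1]-160)*2.083),'sidecrop',(400+(b[0]-205)*4.67,(b[1]-90)*4.67))
im=np.hstack([cv2.resize(c['img'][160:384,160:352],(400,467),interpolation=3),cv2.resize(s['img'][90:190,205:290],(397,467),interpolation=3)]); cv2.imwrite('pics/w6.png',im[:,:,::-1])
"
```

```text
t 5.65 pos [0.4719 0.2278 0.0149] F [ 0.4 -0.5  0. ] open 0.012 q [-1.06  1.28  0.52  1.35  0.1   1.1  -0.75]
shift cm [ 1.32 -0.03 -1.36] turn [-0.     0.    -0.001]
1cm along d in tool [ 0.707 -0.001  0.707] up [-0.707  0.001  0.707]
top [218  41   8  18 114] [0.9   0.082 0.045]
top [177 187  15  15 131] [0.472 0.177 0.045]
top [175 219  16  15 143] [0.384 0.178 0.045]
top [217 226  11  14  68] [0.365 0.072 0.045]
side [369 146  12  22 134] [0.907 0.165 0.045]
side [242 151  13  22 231] [0.475 0.168 0.045]
side [211 152  18  44 446] [0.381 0.111 0.045]
0 -0.011 [0.472 0.235 0.008] wristcrop (np.float64(201.14266604197698), np.float64(85.47011818058701)) sidecrop (np.float64(590.7989283689385), np.float64(313.75877698426916))
0 0.011 [0.473 0.22  0.023] wristcrop (np.float64(201.08245117817575), np.float64(158.4217603896143)) sidecrop (np.float64(593.7534727888973), np.float64(311.32081956289846))
-0.01 -0.011 [0.471 0.242 0.015] wristcrop (np.float64(201.22122938628124), np.float64(97.07796303971908)) sidecrop (np.float64(589.4043608661352), np.float64(300.62075329193334))
-0.01 0.
[... 189 characters left out ...]
1 0.249 0.022] wristcrop (np.float64(201.30914156413124), np.float64(110.0716302198123)) sidecrop (np.float64(588.0094409286471), np.float64(287.47920807693083))
-0.02 0.011 [0.472 0.234 0.038] wristcrop (np.float64(201.23540384310326), np.float64(190.46709617949017)) sidecrop (np.float64(590.9172097658618), np.float64(284.59185413689886))
-0.03 -0.011 [0.47  0.256 0.029] wristcrop (np.float64(201.4081623058921), np.float64(124.71290799412273)) sidecrop (np.float64(586.6141728144582), np.float64(274.33418125883594))
-0.03 0.011 [0.471 0.241 0.045] wristcrop (np.float64(201.32567664334746), np.float64(209.39037757835936)) sidecrop (np.float64(589.4985320987287), np.float64(271.2219609821178))
```

View pics/w6.png

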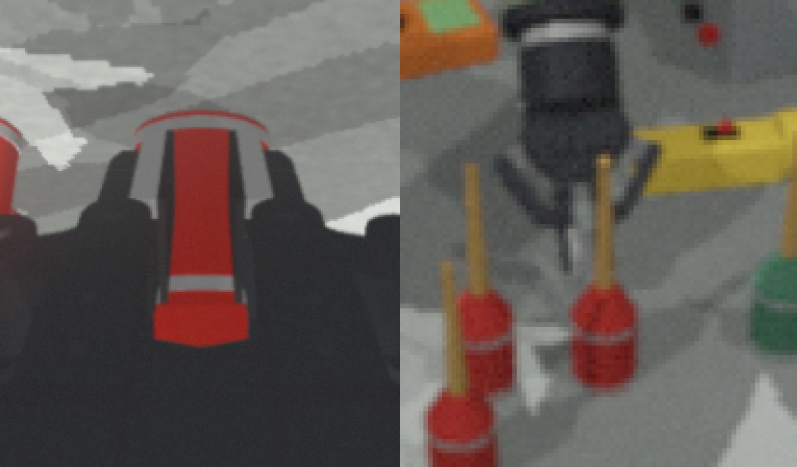

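The tips measure about 29 mm behind the nominal TCP, at side crop (567,272) and wrist crop row 128. The can stands upright. Lowering by 2.1 cm puts the contact about 22 mm up the drum, with about 7 mm left above the bench.

Emit:
{"op": "arm_command", "data": {"motion": [0.25,0,-0.25,0,0,0,0.15,0.5,0,-0.5,0,0,0,0.15,0.75,0,-0.75,0,0,0,0.15,1.0,0,-1.0,0,0,0,0.15,1.25,0,-1.25,0,0,0,0.15,1.45,0,-1.45,0,0,0,0.15,1.45,0,-1.45,0,0,0,0.15,1.45,0,-1.45,0,0,0,0.15]}}

```text
time_s: 6.65
eef_pos: [0.4723, 0.2274, -0.0049]
tool_rot: [0.678, 0.261, 0.28, -0.627]
wrist_force: [-0.6, 0.3, 0.1]
opening: 0.0125
```

```bash
python3 -c "
from h import *
goal([.506-.078*.01,-.212+.01,-.006],45)"
```

```text
t 6.65 pos [ 0.4723  0.2274 -0.0049] F [-0.6  0.3  0.1] open 0.012 q [-1.06  1.32  0.51  1.34  0.09  1.08 -0.76]
shift cm [30.51 -0.04 30.39] turn [-0.002 -0.001 -0.001]
1cm along d in tool [0.707 0.001 0.707] up [-0.707  0.002  0.707]
```

Emit:
{"op": "arm_command", "data": {"motion": [0.6,0,0.6,0,0,0,0.15,1.2,0,1.2,0,0,0,0.15,1.8,0,1.8,0,0,0,0.15,2.2,0,2.2,0,0,0,0.15,2.6,0,2.6,0,0,0,0.15,3.1,0,3.1,0,0,0,0.15,3.6,0,3.6,0,0,0,0.15,4.2,0,4.2,0,0,0,0.15]}}

```text
time_s: 7.45
eef_pos: [0.4771, 0.168, -0.005]
tool_rot: [0.678, 0.261, 0.281, -0.627]
wrist_force: [-0.5, 4.2, 1.5]
opening: 0.0131
```

```bash
python3 -c "
from h import *
goal([.506-.078*.01,-.212+.01,-.006],45); where()"
```

```text
t 7.45 pos [ 0.4771  0.168  -0.005 ] F [-0.5  4.2  1.5] open 0.013 q [-1.01  1.29  0.53  1.5   0.13  0.91 -0.74]
shift cm [26.28 -0.07 26.2 ] turn [-0.002 -0.001 -0.001]
1cm along d in tool [0.706 0.    0.708] up [-0.708  0.002  0.706]
top [218  41   8  19 117] [0.899 0.082 0.045]
top [184 186  15  16 120] [0.474 0.157 0.045]
top [175 219  16  15 162] [0.385 0.18  0.045]
top [215 226  13  14  86] [0.366 0.074 0.045]
side [369 146  12  22 132] [0.907 0.165 0.045]
side [211 152  18  44 454] [0.38  0.111 0.045]
side [243 156  13  21 235] [0.477 0.146 0.045]
```

Emit:
{"op": "arm_command", "data": {"motion": [0.5,0,0.5,0,0,0,0.15,1.2,0,1.2,0,0,0,0.15,1.9,0,1.9,0,0,0,0.15,2.6,0,2.6,0,0,0,0.15,3.3,0,3.3,0,0,0,0.15,4.0,0,4.0,0,0,0,0.15,4.7,0,4.7,0,0,0,0.15,5.3,0,5.3,0,0,0,0.15]}}

```text
time_s: 8.35
eef_pos: [0.4827, 0.0912, -0.0046]
tool_rot: [0.678, 0.261, 0.28, -0.628]
wrist_force: [0.3, 2.2, 0.1]
opening: 0.0128
```

```bash
python3 -c "
from h import *
goal([.506-.078*.01,-.212+.01,-.006],45); where()"
```

```text
t 8.35 pos [ 0.4827  0.0912 -0.0046] F [0.3 2.2 0.1] open 0.013 q [-0.94  1.27  0.56  1.67  0.18  0.72 -0.72]
shift cm [20.9   0.03 20.69] turn [-0.003  0.001  0.   ]
1cm along d in tool [0.707 0.002 0.707] up [-0.707  0.002  0.707]
top [218  41   8  19 117] [0.898 0.082 0.045]
top [213 186  14  14  99] [0.477 0.079 0.045]
top [176 219  15  15 162] [0.386 0.18  0.045]
top [212 225  16  15 147] [0.368 0.081 0.045]
side [369 146  12  22 134] [0.908 0.166 0.045]
side [211 152  18  44 453] [0.381 0.112 0.045]
side [247 172  13  22 254] [0.483 0.07  0.045]
```

Emit:
{"op": "arm_command", "data": {"motion": [0.5,0,0.5,0,0,0,0.15,1.2,0,1.2,0,0,0,0.15,1.9,0,1.9,0,0,0,0.15,2.6,0,2.6,0,0,0,0.15,3.3,0,3.3,0,0,0,0.15,4.0,0,4.0,0,0,0,0.15,4.7,0,4.7,0,0,0,0.15,5.3,0,5.3,0,0,0,0.15]}}

```text
time_s: 9.25
eef_pos: [0.4881, 0.015, -0.0042]
tool_rot: [0.678, 0.26, 0.28, -0.629]
wrist_force: [1.0, 2.2, -0.9]
opening: 0.0131
```

```bash
python3 -c "
from h import *
goal([.506-.078*.01,-.212+.01,-.006],45); where()
c=cam('wrist')['img'];s=cam('side')['img'];t=cam('top')['img']
im=np.hstack([cv2.resize(t[90:290,140:380],(400,333)),cv2.resize(s[60:300,130:380],(400,384))[:333]]); cv2.imwrite('pics/w7.png',im[:,:,::-1])"
```

```text
t 9.25 pos [ 0.4881  0.015  -0.0042] F [ 1.   2.2 -0.9] open 0.013 q [-0.85  1.28  0.6   1.8   0.23  0.54 -0.69]
shift cm [15.54  0.09 15.24] turn [-0.004  0.002  0.002]
1cm along d in tool [0.708 0.004 0.706] up [-0.706  0.001  0.708]
top [218  41   9  19 115] [0.899 0.082 0.045]
top [243 185  11  13  66] [0.481 0.    0.045]
top [175 219  16  15 157] [0.386 0.18  0.045]
top [212 225  16  15 156] [0.369 0.081 0.045]
side [369 146  12  22 132] [0.908 0.165 0.045]
side [211 152  18  44 460] [0.38  0.112 0.045]
side [250 189  14  22 269] [ 0.488 -0.006  0.045]
```

View pics/w7.png

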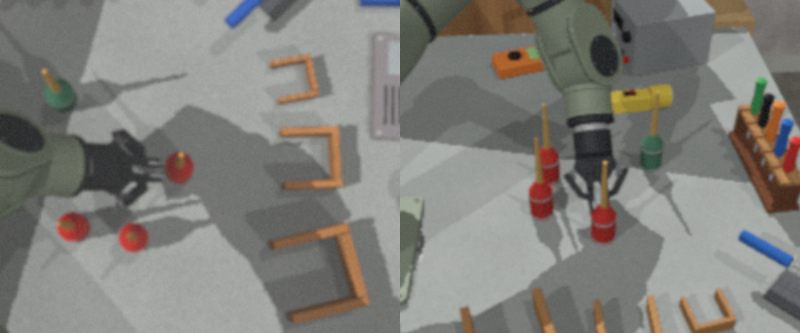

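The can is upright and centred on the fingertips at about (180,167) in the top crop. The bay is straight ahead and the neighbouring cans are clear. Continuing.

Emit:
{"op": "arm_command", "data": {"motion": [0.5,0,0.5,0,0,0,0.15,1.2,0,1.2,0,0,0,0.15,1.9,0,1.9,0,0,0,0.15,2.6,0,2.6,0,0,0,0.15,3.3,0,3.3,0,0,0,0.15,4.0,0,4.0,0,0,0,0.15,4.7,0,4.7,0,0,0,0.15,5.3,0,5.3,0,0,0,0.15]}}

```text
time_s: 10.3
eef_pos: [0.4937, -0.0597, -0.0041]
tool_rot: [0.678, 0.26, 0.28, -0.629]
wrist_force: [1.1, 2.0, -0.7]
opening: 0.0126
```

```bash
python3 -c "
from h import *
goal([.506-.078*.01,-.212+.01,-.006],45); where()"
```

```text
t 10.3 pos [ 0.4937 -0.0597 -0.0041] F [ 1.1  2.  -0.7] open 0.013 q [-0.75  1.29  0.65  1.89  0.29  0.37 -0.65]
shift cm [10.25  0.09  9.95] turn [-0.003  0.002  0.002]
1cm along d in tool [0.708 0.004 0.706] up [-0.706  0.001  0.708]
top [218  41   8  18 115] [0.899 0.082 0.045]
top [268 185  13  11  58] [ 0.485 -0.075  0.045]
top [175 219  16  15 156] [0.385 0.18  0.045]
top [212 225  16  16 182] [0.37  0.081 0.045]
side [369 146  12  22 134] [0.908 0.166 0.045]
side [211 152  18  44 460] [0.38  0.111 0.045]
side [254 208  15  22 282] [ 0.493 -0.08   0.045]
```

Emit:
{"op": "arm_command", "data": {"motion": [0.5,0,0.5,0,0,0,0.15,1.1,0,1.1,0,0,0,0.15,1.7,0,1.7,0,0,0,0.15,2.3,0,2.3,0,0,0,0.15,2.9,0,2.9,0,0,0,0.15,3.5,0,3.5,0,0,0,0.15,4.1,0,4.1,0,0,0,0.15,4.7,0,4.7,0,0,0,0.15]}}

```text
time_s: 11.2
eef_pos: [0.4984, -0.1271, -0.0037]
tool_rot: [0.677, 0.26, 0.279, -0.629]
wrist_force: [-0.8, 1.8, 0.4]
opening: 0.013
```

```bash
python3 -c "
from h import *
goal([.506-.078*.01,-.212+.01,-.005],45); where()"
```

```text
t 11.2 pos [ 0.4984 -0.1271 -0.0037] F [-0.8  1.8  0.4] open 0.013 q [-0.65  1.31  0.7   1.94  0.35  0.23 -0.62]
shift cm [5.42 0.13 5.21] turn [-0.004  0.003  0.003]
1cm along d in tool [0.709 0.005 0.705] up [-0.705  0.001  0.709]
top [218  41   9  18 116] [0.899 0.082 0.045]
top [291 181  15  13  76] [ 0.492 -0.139  0.045]
top [175 220  16  14 140] [0.384 0.179 0.045]
top [212 225  16  15 185] [0.37  0.081 0.045]
side [369 146  12  22 135] [0.907 0.165 0.045]
side [211 153  18  43 454] [0.38  0.11  0.045]
side [257 226  17  23 317] [ 0.498 -0.148  0.045]
```

Emit:
{"op": "arm_command", "data": {"motion": [0.4,0,0.4,0,0,0,0.15,0.9,0,0.9,0,0,0,0.15,1.4,0.1,1.4,0,0,0,0.15,1.9,0.1,1.9,0,0,0,0.15,2.4,0.1,2.4,0,0,0,0.15,2.9,0.1,2.9,0,0,0,0.15,3.4,0.1,3.4,0,0,0,0.15,3.9,0.1,3.9,0,0,0,0.15]}}

```text
time_s: 12.1
eef_pos: [0.5031, -0.1833, -0.0033]
tool_rot: [0.677, 0.26, 0.279, -0.63]
wrist_force: [-0.2, 1.8, -0.4]
opening: 0.0125
```

```bash
python3 -c "
from h import *
goal([.506-.078*.01,-.212+.01,-.005],45); where()"
```

```text
t 12.1 pos [ 0.5031 -0.1833 -0.0033] F [-0.2  1.8 -0.4] open 0.013 q [-0.55  1.33  0.75  1.96  0.39  0.13 -0.59]
shift cm [1.45 0.08 1.2 ] turn [-0.005  0.003  0.004]
1cm along d in tool [0.709 0.006 0.705] up [-0.705  0.001  0.709]
top [218  41   9  18 115] [0.899 0.082 0.045]
top [312 178  15  15  97] [ 0.498 -0.194  0.045]
top [175 219  16  15 159] [0.385 0.18  0.045]
top [212 225  16  16 150] [0.369 0.081 0.045]
side [369 146  12  22 132] [0.908 0.165 0.045]
side [211 152  18  44 450] [0.38  0.11  0.045]
side [261 242  17  24 339] [ 0.502 -0.202  0.045]
```

Emit:
{"op": "arm_command", "data": {"motion": [0.25,0,0.25,0,0,0,0.15,0.55,0,0.55,0,0,0,0.15,0.85,0,0.85,0,0,0,0.15,1.1,0,1.1,0,0,0,0.15,1.3,0,1.3,0,0,0,0.15,1.4,0,1.4,0,0,0,0.15,1.4,0,1.4,0,0,0,0.15,1.4,0,1.4,0,0,0,0.15]}}

```text
time_s: 13.0
eef_pos: [0.5041, -0.2037, -0.0029]
tool_rot: [0.677, 0.26, 0.278, -0.63]
wrist_force: [-0.6, -0.1, -0.5]
opening: 0.0129
```

```bash
python3 -c "
from h import *
goal([.506-.078*.01,-.212+.01,-.005],45); where()"
```

```text
t 13.0 pos [ 0.5041 -0.2037 -0.0029] F [-0.6 -0.1 -0.5] open 0.013 q [-0.52  1.34  0.76  1.96  0.41  0.1  -0.58]
shift cm [ 0.03  0.12 -0.26] turn [-0.006  0.004  0.005]
1cm along d in tool [0.71  0.008 0.704] up [-0.704  0.001  0.71 ]
top [218  41   9  19 120] [0.899 0.081 0.045]
top [319 178  15  14 102] [ 0.501 -0.215  0.045]
top [182 219   9  14  89] [0.388 0.172 0.045]
top [212 225  16  15 176] [0.369 0.081 0.045]
side [369 146  12  22 130] [0.908 0.166 0.045]
side [211 152  18  44 459] [0.38  0.111 0.045]
side [262 248  18  25 345] [ 0.503 -0.223  0.045]
```

The can is at about y = -0.214, fully past the front plane at about -0.17. Backing straight out now.

Emit:
{"op": "arm_command", "data": {"motion": [-0.4,0,-0.4,0,0,0,0.15,-1.0,0,-1.0,0,0,0,0.15,-1.7,0,-1.7,0,0,0,0.15,-2.5,0,-2.5,0,0,0,0.15,-3.4,0,-3.4,0,0,0,0.15,-4.3,0,-4.3,0,0,0,0.15,-5.2,0,-5.2,0,0,0,0.15,-6,0,-6,0,0,0,0.15]}}

```text
time_s: 13.9
eef_pos: [0.4982, -0.1177, -0.0033]
tool_rot: [0.677, 0.26, 0.278, -0.63]
wrist_force: [0.6, 0.5, -0.5]
opening: 0.0128
```

```bash
python3 -c "
from h import *
goal([.496,-.10,.08],45); where()
c=cam('wrist')['img'];s=cam('side')['img'];t=cam('top')['img']
im=np.hstack([cv2.resize(t[110:260,140:370],(440,287)),cv2.resize(s[110:290,190:370],(355,355))[:287]]); cv2.imwrite('pics/w8.png',im[:,:,::-1])
im2=np.vstack([np.hstack([cv2.resize(t[110:260,140:370],(400,261)),cv2.resize(s[90:220,190:360],(400,306))[:261]]),np.hstack([cv2.resize(t[150:220,280:370],(400,311)),cv2.resize(s[195:300,215:330],(400,365))[:311]])]); cv2.imwrite('pics/w8.png',im2[:,:,::-1])"
```

```text
t 13.9 pos [ 0.4982 -0.1177 -0.0033] F [ 0.6  0.5 -0.5] open 0.013 q [-0.66  1.31  0.69  1.94  0.34  0.25 -0.63]
shift cm [-7.13 -0.08  4.66] turn [-0.006  0.004  0.004]
1cm along d in tool [0.71  0.007 0.704] up [-0.704  0.001  0.71 ]
top [218  41   8  18 115] [0.899 0.082 0.045]
top [320 184  14   8  74] [ 0.495 -0.217  0.045]
top [175 220  17  14 151] [0.385 0.18  0.045]
top [212 225  16  16 184] [0.37  0.081 0.045]
side [369 146  12  22 133] [0.907 0.165 0.045]
side [211 152  18  44 456] [0.38  0.111 0.045]
side [262 248  18  25 350] [ 0.503 -0.222  0.045]
```

View pics/w8.png

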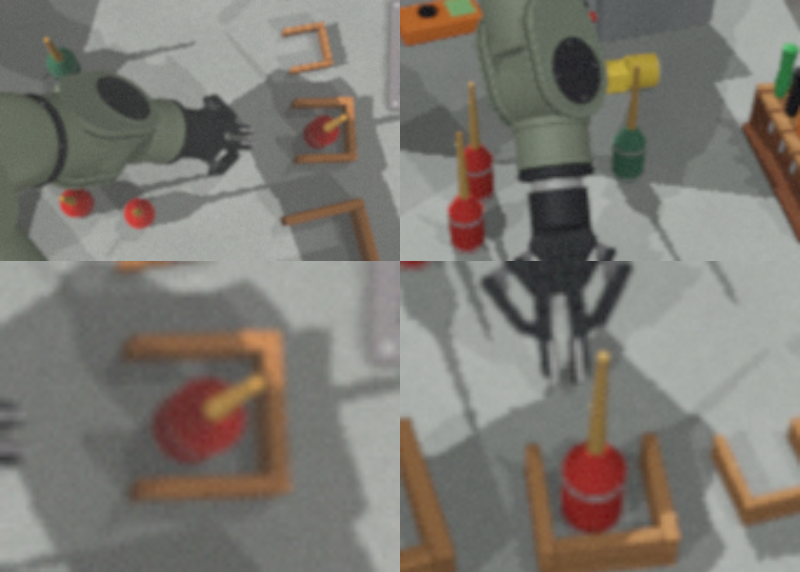

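The can stands upright inside the middle bay at bottom-left crop (200,420). Its rear edge is at about y = -0.19, against a front plane at about -0.17. The fingers are well clear, and the green and other red cans have not moved.

```bash
python3 -c "
from h import *
print(sensors.sense()['wrist_force'],sensors.sense()['joint_velocities'].round(3)); print(workorder.close_job())"
```

```text
[-0.57155547 -0.44752979  1.07072826] [ 0.01   0.002  0.002 -0.001  0.001 -0.     0.001]
the job is handed in; nothing more can be done
None
```

I pushed the farthest red can along the bench into the middle-sized bay and left it standing there. I then backed the fingers out and handed the job in at about 14 s.

**Last checks:**
- **In the bay:** the last pictures show the can upright with its centre near (0.50, -0.215). Its rear edge is roughly 15 mm inside the bay's front.
- **Other things on the bench:** the two other red cans measured the same before and after. The green can looks unmoved in the last picture. I did not measure it, the torch, the flux tin or the radio panel again, but the arm felt no contact with any of them.
- **Robot:** the fingers are well clear of the can, and the wrist force reads only noise.

**What disagreed:** the fingertips sat about 29 mm short of the stated tool point. My first push of about 20 mm therefore touched the drum about 43 mm up, above the 30 mm you advised, with up to about 8 N. The can stayed upright. I then backed off, tilted the tool to 45°, lowered it and did the rest of the push about 22 mm up, at roughly 2 to 4 N. I saw nothing touch the spout. By my geometry the gripper's body was closest to it during that first push, about 10 mm away.

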